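# Lay up a drive module in its screwing jig

## Task

Lay up the drive module in the assembly jig, ready for screwing: the heat sink first, fins down, then the power board on it with its capacitors up, then the spacer frame, cable notches up, and last the control board on top, standing as it stands now, with its two converters hanging inside the frame. Every part must lie flat and fully home between the four corner guides (either way round end for end); set the parts down rather than dropping them, and leave the screwdriver, the dish of screws and the brush where they are.

Things in the scene. Friction and masses are not known exactly. Their poses are not given: they have to be found in the camera images.
- jig: Fixed assembly jig: aluminium plate 150 (x) x 96 (y) x 8 mm with four black L-shaped corner guides. Origin: centre of its underside, on the bench; x along its length, z up. The upright guides make a bay 117 x 67 mm (3.5 mm slack round a 110 x 60 part) up to 74 mm above the bench, then flare out to 130 x 80 mm at 86 mm. They lie within x +-68, y +-43 mm.
- jig_seat (a point): Centre of the jig plate's upper face, 8 mm above the bench: the centre of the stack's underside goes here, with the parts' length along the jig's x. The bay's two long sides are open from x = -45 to +45 mm, so fingers holding a part across its 60 mm width pass down between the guides.
- heatsink: First, lowest part: bare aluminium heat sink 110 (x) x 60 (y) x 22 mm high, 0.2 kg, lying fins down; flat top, fins 16 mm deep along x, the outermost flush with the long sides. Origin: centre of its underside (fin tips), which is 8 mm above the bench when home in the jig.
- powerboard: Second part: white circuit board with eight round capacitor cans and a grey inductor, fixed in an aluminium U-channel 110 (x) x 60 (y) x 16 mm high: floor 4 mm, an upright flange 4 mm thick along each long side, ends open; nothing stands above the flanges. 0.15 kg. Origin: centre of its underside. It lies on the heat sink, underside 30 mm above the bench. Grip it across the flanges.
- frame: Third part: black plastic rectangular spacer frame 110 (x) x 60 (y) x 24 mm high, walls 6 mm, open in the middle, 0.06 kg. The upper edge of each long wall has a cable notch 50 long and 8 mm deep in the middle (wall 16 mm high there). Origin: centre of its underside. It stands on the power board's flanges, underside 46 mm above the bench.
- controlboard: Fourth, top part: green board 110 (x) x 60 (y) x 2 mm, 0.075 kg, a square chip and a white connector along each short edge on top, standing on two 14 mm high black converters under it. Origin: centre of their underside, 14 mm below the board's. Home: board's underside on the frame's rim 70 mm, origin 56 mm above the bench; the fingers find room in the frame's notches.
- driver: Bystander: screwdriver about 190 mm long lying on the bench. Leave it alone.
- dish: Bystander: round steel dish 72 mm across and 18 mm high, with brass screws. Leave it alone.
- brush: Bystander: brush about 160 mm long lying on the bench. Leave it alone.

How it is judged (in metres and radians):
On the way, in this order (a step that is already met when the one before it is completed fails the run):
1. the heat sink lies home in the jig and is released (z of heatsink in the frame of jig between 0.005 and 0.011 m and angle between heatsink's own z axis and vertical below 0.06 rad and angle between the x axis of heatsink and the x axis of jig, either way round below 0.1 rad and linear speed of heatsink below 0.02 m/s and contact force between the fingers and heatsink below 0.1 N and x of heatsink in the frame of jig between -0.006 and 0.006 m and y of heatsink in the frame of jig between -0.006 and 0.006 m), for 0.2 s.
2. the power board lies home in the jig and is released (z of powerboard in the frame of jig between 0.027 and 0.033 m and angle between powerboard's own z axis and vertical below 0.06 rad and angle between the x axis of powerboard and the x axis of jig, either way round below 0.1 rad and linear speed of powerboard below 0.02 m/s and contact force between the fingers and powerboard below 0.1 N and x of powerboard in the frame of jig between -0.006 and 0.006 m and y of powerboard in the frame of jig between -0.006 and 0.006 m), for 0.2 s.
3. the spacer frame lies home in the jig and is released (z of frame in the frame of jig between 0.043 and 0.049 m and angle between frame's own z axis and vertical below 0.06 rad and angle between the x axis of frame and the x axis of jig, either way round below 0.1 rad and linear speed of frame below 0.02 m/s and contact force between the fingers and frame below 0.1 N and x of frame in the frame of jig between -0.006 and 0.006 m and y of frame in the frame of jig between -0.006 and 0.006 m), for 0.2 s.
4. the control board lies home in the jig and is released (z of controlboard in the frame of jig between 0.053 and 0.059 m and angle between controlboard's own z axis and vertical below 0.06 rad and angle between the x axis of controlboard and the x axis of jig, either way round below 0.1 rad and linear speed of controlboard below 0.02 m/s and contact force between the fingers and controlboard below 0.1 N and x of controlboard in the frame of jig between -0.006 and 0.006 m and y of controlboard in the frame of jig between -0.006 and 0.006 m), for 0.2 s.
At the end, for the whole second after the job is handed in: Heat sink, power board, spacer frame, control board lie in the jig from the bottom up, released and at rest: each within 6 mm of the jig's centre along both its axes, within 3 mm of its seated height, right side up and flat within 0.06 rad, lengthwise within 0.1 rad (either way round) (all of step 1 and all of step 2 and all of step 3 and all of step 4); the robot touches nothing.
It fails at once if a part is dropped (falls unheld faster than 0.6 m/s, that is from about 20 mm or more) ((linear speed of heatsink above 0.6 m/s and contact force between the fingers and heatsink below 0.1 N) or (linear speed of powerboard above 0.6 m/s and contact force between the fingers and powerboard below 0.1 N) or (linear speed of frame above 0.6 m/s and contact force between the fingers and frame below 0.1 N) or (linear speed of controlboard above 0.6 m/s and contact force between the fingers and controlboard below 0.1 N)).
It fails at once if the driver is moved by more than 30 mm (distance of driver from where it was at the start of the episode above 0.03 m).
It fails at once if the dish is moved by more than 30 mm (distance of dish from where it was at the start of the episode above 0.03 m).
It fails at once if the brush is moved by more than 30 mm (distance of brush from where it was at the start of the episode above 0.03 m).
It also fails if it takes over 96 s, if anything falls off the work surface, if the arm or the gripper's body presses on something with over 40 N, if the wrist force passes 120 N, or if a joint passes its speed limit or range.

## Robot

A 6-joint arm with a two-finger parallel gripper is mounted at the origin on the work surface. World frame = base frame: x ahead of the robot, y to its left, z up, the work surface at z = 0. Lengths are in mm, angles in rad, forces in N, time in s.
With the tool pointing down it reaches from about 350 to 800 mm from the base axis. Payload 7.3 kg.
Tool frame: the origin (TCP) lies midway between the tips of the shut fingers; the grasp point (between the pads) lies 19 mm behind it; z points along the fingers, y is the line along which they close (so a half turn about z gives the same grasp; the last joint's range is limited). The gripper opens to 85 mm and grips with 20 to 120 N. Pads are 22 mm wide; open, the fingers measure 114 mm over their backs; the gripper's body (76 mm by 85 mm) begins 54 mm behind the grasp point. The pads swing forward as they close: fully open they stand 13 mm farther back than shut.
Start: joints at [1.005, 0.342, 1.524, -0, 1.275, -0.146], TCP at [213.966, 479.44, 231.322] pointing down, gripper open.
Joint ranges: [-2.53, 2.53], [-0.77, 2.02], [0.04, 2.7], [-1, 4.14], [0.28, 2.66], [-3.11, 3.11]. Speed limits (rad/s): [2.57, 2.57, 3.14, 3.14, 3.14, 3.14].

## Interface

Orientations are given as [roll, pitch, yaw] about the fixed x, y, z axes, in that order (R = Rz(yaw) Ry(pitch) Rx(roll)).
In Python, from cell import status, capture, order gives the robot as it stands.
- The arm moves only by the tool drive_tool, never from a script. Its argument "commands" is a list that holds one entry, the list of rows, each a list of 4 numbers: the shift along the world's x, y, z in m, then the turn about the world's z in degrees. In form: [[[tx, ty, tz, turn], ...]]. A call has 1 to 12 rows; each row shifts and turns the commanded pose from where the row before left it; what a row does not reach is not made up. A row lasts 1/8 s, in which the tool goes at most 62.5 mm and 10.7 degrees, less where a joint would pass 70% of its speed; a pose out of reach is approached as far as the arm can. A call with a gripper value outside its range is refused whole. "grip" is the opening, from 0 (shut) to 1 (fully open), set as the call begins (left out, the last holds). The fingers move at their own pace and stop on an object; "squeeze" is the grip in N (left out, the last holds). Time passes only in rows, so rows that do not move let the fingers close. It gives the time, the measured TCP pose, the force, the opening and the grip force at its end, in the units of the state.
- status.observe(): the state, without advancing time (a new reading comes with each control period).
- capture(name): name is "scene" or "top"; returns a dict with "frame" (420x560x3 uint8, red, green, blue), "camera_matrix" (3x3 intrinsics, pixels), "dist_coeffs" ([k1, k2, p1, p2, k3] as OpenCV has them; the pictures are not rectified), "eye" and "orientation" of the camera in the world. Camera axes: x right, y down, z forward; pixel columns grow to the right and rows downward; lengths in mm; the calibration is good to about 2 mm. A picture is of the moment at which its call begins. There is no depth.
- order.finish_job(): hands the job in; it is judged then, once.
The state is a dict: "t": time; "joint_positions": joint angles; "qvel": joint speeds; "effort": joint torques, N m; "tool_pos": TCP position; "tcp_rot": TCP orientation; "wrist_force": force on the tool from outside, world axes, zero at the start; "wrist_torque": the same for the moment, N m; "opening": finger opening in mm; "gripper_force": force on a finger pad.
Only numpy, scipy, OpenCV 4.12 (cv2) and the standard library are available. Lean on these libraries where they do the work, as an engineer would, in place of code of your own. Each camera call takes 0.05 s, during which the arm holds its last target. There are 200 camera calls.

## Working session

There is one attempt and no reset: what is moved stays moved. The work goes in short steps, Python scripts to look and compute and a tool call to move; the robot and the scene stay as the last step left them, time stands still between calls to the robot, and variables do not carry over. Pictures are saved under pics/ and viewed, at most 14 in all, crops included, and the job is handed in when it is done.

Besides the shell and the picture viewer there is one more tool, called as name(argument=value, ...), one argument or row to a line, values as JSON. drive_tool: Moves the arm, as the interface text tells. Its arguments: {"type":"object","properties":{"commands":{"type":"array","items":{"type":"array","items":{"type":"array","items":{"type":"number"}}}},"grip":{"type":"number"},"squeeze":{"type":"number"}},"required":["commands"]}

```bash
ls; mkdir -p pics
python3 - <<'E'
from cell import status,capture
import cv2,numpy as np
for n in("scene","top"):
    c=capture(n); cv2.imwrite(f"pics/{n}0.png",c["frame"][:,:,::-1]); print(n,c["camera_matrix"],c["dist_coeffs"],c["eye"],c["orientation"])
print(status.observe())
E
```

```text
pics
scene [[470.3647918    0.         276.27775497]
 [  0.         470.3647918  207.88462286]
 [  0.           0.           1.        ]] [-0.04844045  0.          0.          0.          0.        ] [1107.31319918 -314.26596581 1102.3235241 ] [-2.59735012e+00  8.94570605e-05  1.05247778e+00]
top [[414.73897529   0.         278.02064583]
 [  0.         414.73897529 213.65827853]
 [  0.           0.           1.        ]] [-0.05518202  0.          0.          0.          0.        ] [ 467.88867435    7.00917901 1047.84915088] [-3.05012917 -0.01517441 -1.57680508]
{'t': 0.1, 'joint_positions': array([ 1.00500649e+00,  3.42624312e-01,  1.52490906e+00,  2.21353376e-06,
        1.27539413e+00, -1.46023757e-01]), 'qvel': array([ 0.00028897, -0.00134065, -0.00397516, -0.00090585, -0.00026499,
        0.00112206]), 'effort': array([ 1.12087480e-03, -4.34452093e+01, -2.46487463e+01, -2.72507568e-04,
        4.71892155e-03, -6.28409862e-05]), 'tool_pos': array([213.76304694, 479.12761553, 230.71470588]), 'tcp_rot': array([-3.14027231e+00, -1.96322993e-04,  2.72182580e+00]), 'wrist_force': array([-0.50285672,  0.25496017, -0.24431993]), 'wrist_torque': array([ 0.04110937,  0.01616595, -0.02028119]), 'gripper_force': 0.0, 'opening': 85.46499952241581}
```

View pics/top0.png

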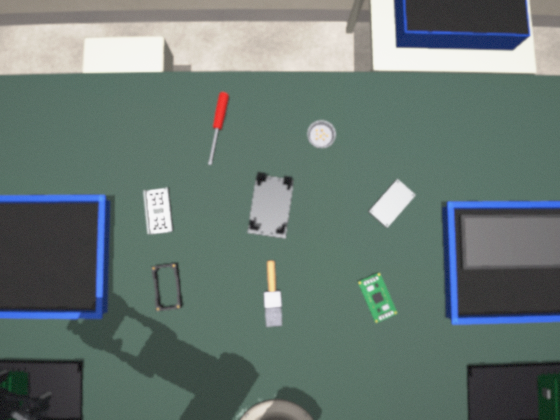

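View pics/scene0.png

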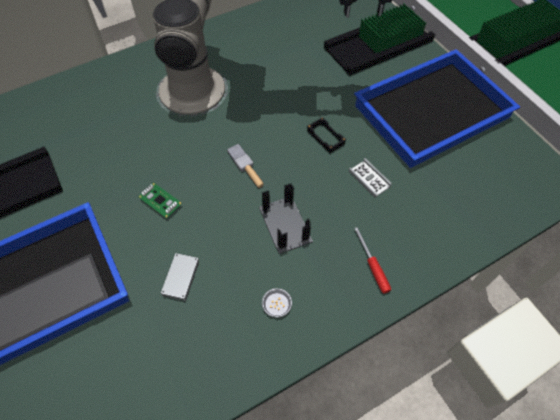

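Top view: the jig is at about (270,205), the heat sink (392,203), the power board (158,211), the frame (167,287) and the control board (378,298). I need enlarged crops for the masks and the frame's orientation.

Run:
```python
import cv2,numpy as np
t=cv2.imread("pics/top0.png");s=cv2.imread("pics/scene0.png")
def crop(im,u,v,w=60,h=60):
    return cv2.resize(im[v-h//2:v+h//2,u-w//2:u+w//2],(260,260),interpolation=cv2.INTER_CUBIC)
def row(im,l): return np.hstack([crop(im,*p) for p in l])
m=np.vstack([row(t,[(158,211),(167,287),(270,205)]),row(s,[(371,177),(326,134),(286,217)])])
cv2.imwrite("pics/c1.png",m)
m=np.vstack([row(t,[(392,203),(378,298)]),row(s,[(180,277),(160,200)])])
cv2.imwrite("pics/c2.png",m)
```

```text
(no output)
```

View pics/c1.png

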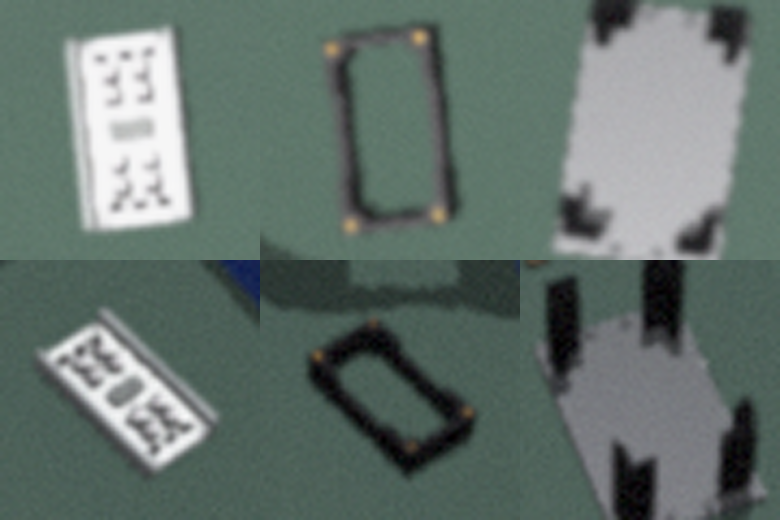

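View pics/c2.png

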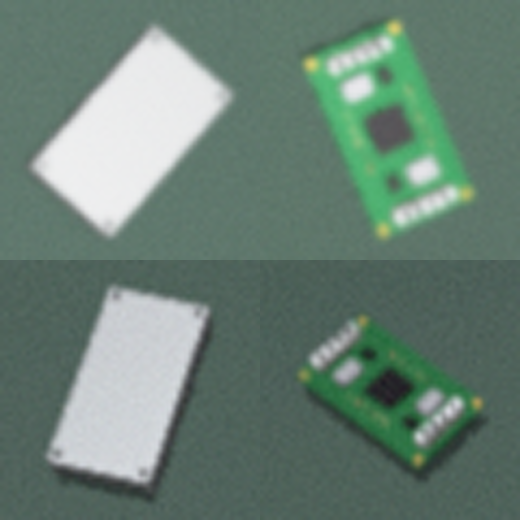

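Power board caps up, frame notches up with brass inserts at its corners, control board chip up. I'll fit poses from corner and insert picks in both views, and use a mask for the jig plate.

```bash
cat > h.py <<'E'
import numpy as np,cv2
from cell import capture,status
from scipy.optimize import least_squares
from scipy.spatial.transform import Rotation as R
def cams():
    return {n:capture(n) for n in("top","scene")}
def proj(c,P):
    Rm=R.from_euler("xyz",c["orientation"]).as_matrix(); t=-Rm.T@np.array(c["eye"])
    return cv2.projectPoints(np.array(P,float),cv2.Rodrigues(Rm.T)[0],t,np.array(c["camera_matrix"]),np.array(c["dist_coeffs"]))[0][:,0]
def back(c,uv,z):
    K=np.array(c["camera_matrix"]);d=np.array(c["dist_coeffs"])
    n=cv2.undistortPoints(np.array(uv,float).reshape(-1,1,2),K,d)[:,0]
    r=np.c_[n,np.ones(len(n))]@R.from_euler("xyz",c["orientation"]).as_matrix().T
    e=np.array(c["eye"]); return (e+r*((z-e[2])/r[:,2:]))[:,:2]
def rect(P):  # 4 corners in order -> centre, long-axis yaw deg, L, W
    P=np.array(P); a=(P[1]-P[0]+P[2]-P[3])/2; b=(P[3]-P[0]+P[2]-P[1])/2
    L,W=(a,b) if np.hypot(*a)>np.hypot(*b) else (b,a)
    q=np.degrees(np.arctan2(W[1],W[0]))-90; l=np.degrees(np.arctan2(L[1],L[0]))
    f=lambda v:(v+90)%180-90
    return np.round([*P.mean(0),f(l),f(q),np.hypot(*L),np.hypot(*W)],1)
E
python3 - <<'E'
from h import *
C=cams(); k=60/260
def px(o,off,l): return np.array(o)+(np.array(l)-np.array(off)+.5)*k-.5
D={"power top":("top",16,(128,181),(0,0),[(66,40),(172,28),(193,218),(84,231)]),
"power sc":("scene",16,(341,147),(0,260),[(102,312),(217,420),(155,472),(38,352)]),
"frame top":("top",24,(137,257),(260,0),[(332,48),(420,37),(440,214),(351,225)]),
"frame sc":("scene",24,(296,104),(260,260),[(318,355),(373,323),(468,411),(411,447)]),
"heat top":("top",22,(362,173),(0,0),[(155,24),(233,95),(110,237),(31,166)]),
"heat sc":("scene",22,(150,247),(0,260),[(110,287),(210,308),(152,482),(48,460)]),
"ctl top":("top",16,(348,268),(260,0),[(312,64),(395,28),(467,194),(382,231)]),
"ctl sc":("scene",16,(130,170),(260,260),[(304,375),(362,321),(477,404),(418,460)])}
for n,(c,z,o,off,l) in D.items(): print(n,rect(back(C[c],px(o,off,l),z)))
# jig mask
for n,box in (("top",(235,155,310,250)),("scene",(250,180,325,260))):
    f=C[n]["frame"].astype(int);m=np.zeros(f.shape[:2],np.uint8)
    u0,v0,u1,v1=box; s=f[v0:v1,u0:u1]
    m[v0:v1,u0:u1]=((s.max(2)-s.min(2))<22)&(s.mean(2)>75)
    k_,lab,st,_=cv2.connectedComponentsWithStats(m); i=1+st[1:,4].argmax()
    v,u=np.where(lab==i); P=back(C[n],np.c_[u,v],8)
    (cx,cy),(w,h),a=cv2.minAreaRect(P.astype(np.float32)); print("jig",n,cx,cy,w,h,a, st[i])
E
```

```text
power top [572.2 292.7   7.    6.4 111.4  62.6]
power sc [576.1 292.9   6.6   9.3 112.1  57.9]
frame top [383.5 266.8   7.1   6.9  99.8  50.4]
frame sc [384.7 268.3   7.2   7.4 100.1  50.4]
heat top [ 588.4 -296.2  -42.3  -42.9  111.7   61.1]
heat sc [ 589.2 -294.4  -42.   -42.   109.6   61.3]
ctl top [ 353.1 -254.    22.3   22.2  102.4   52.9]
ctl sc [ 354.3 -252.8   22.5   22.5  102.4   52. ]
jig top 587.194091796875 9.191535949707031 107.35191345214844 168.35670471191406 81.70823669433594 [ 246  170   50   70 2394]
jig scene 573.2564086914062 24.974029541015625 208.66378784179688 244.60140991210938 60.30769348144531 [ 250  180   75   80 4736]
```

Run:
```python
from h import *
C=cams()
b=C["top"]["frame"];print(b[205,270],b[205,230],b[182,258],b[235,252])
b=C["scene"]["frame"];print(b[222,286],b[230,250])
from scipy.optimize import minimize
B=np.array([[x,y,8] for x,y in((-75,-48),(75,-48),(75,48),(-75,48))],float)
out=[]
for n,box in (("top",(235,155,310,250)),("scene",(250,205,325,260))):
    f=C[n]["frame"].astype(int); u0,v0,u1,v1=box; s=f[v0:v1,u0:u1]
    ref=np.median(f[v0:v1,u0-15:u0],axis=(0,1))
    m=(s[...,0]-s[...,1]>(ref[0]-ref[1])/2)&(s.mean(2)>ref.mean()*1.1)
    # gray plate vs bench; ignore dark guide pixels, IoU of rectangle (plate top) against mask
    dark=s.mean(2)<ref.mean()*.75
    S=4; M=cv2.resize(m.astype(np.float32),None,fx=S,fy=S,interpolation=cv2.INTER_LINEAR); W=1-cv2.resize(dark.astype(np.float32),None,fx=S,fy=S)
    def cost(p):
        a=np.radians(p[2]);c,q=np.cos(a),np.sin(a);Q=B.copy();Q[:,:2]=B[:,:2]@np.array([[c,q],[-q,c]])+p[:2]
        uv=(proj(C[n],Q)-[u0,v0]+.5)*S-.5
        I=np.zeros(M.shape,np.uint8);cv2.fillConvexPoly(I,np.round(uv*16).astype(np.int32),1,cv2.LINE_8,4)
        return (np.abs(I-M)*W).sum()
    r=min((minimize(cost,[490,17,a],method="Nelder-Mead",options=dict(initial_simplex=np.array([[490,17,a],[500,17,a],[490,27,a],[490,17,a+4]])))for a in(-8,-4,0,5,172)) ,key=lambda r:r.fun)
    print(n,r.x,r.fun/S/S,m.sum(),dark.sum())
```

```text
[180 179 181] [ 98 121 108] [48 49 50] [ 95 120 108]
[120 123 128] [ 80 101  90]
top [582.9145025    9.65787683  -8.17153352] 181.950927734375 1968 266
scene [583.53125183  11.10756402  -8.88556911] 151.31561279296875 1142 472
```

Run:
```python
from h import *
C=cams(); o=[]
def box(p,X,Y,z):
    a=np.radians(p[2]);c,q=np.cos(a),np.sin(a)
    return [[p[0]+c*x-q*y,p[1]+q*x+c*y,z] for x,y in((-X,-Y),(X,-Y),(X,Y),(-X,Y))]
for n,(u,v) in(("top",(270,205)),("scene",(286,217))):
    S=9; im=cv2.resize(C[n]["frame"][v-42:v+42,u-32:u+32,::-1],None,fx=S//2+2,fy=S//2+2,interpolation=cv2.INTER_CUBIC); S=S//2+2
    for (X,Y,z,col) in((75,48,8,(0,0,255)),(68,43,86,(0,255,255)),(58.5,33.5,8,(255,0,0))):
        uv=(proj(C[n],box((583.2,10.4,-8.2),X,Y,z))-[u-32,v-42]+.5)*S-.5
        cv2.polylines(im,[np.round(uv*16).astype(np.int32)],True,col,1,cv2.LINE_AA,4)
    o.append(im)
cv2.imwrite("pics/j.png",np.hstack(o))
```

```text
(no output)
```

View pics/j.png

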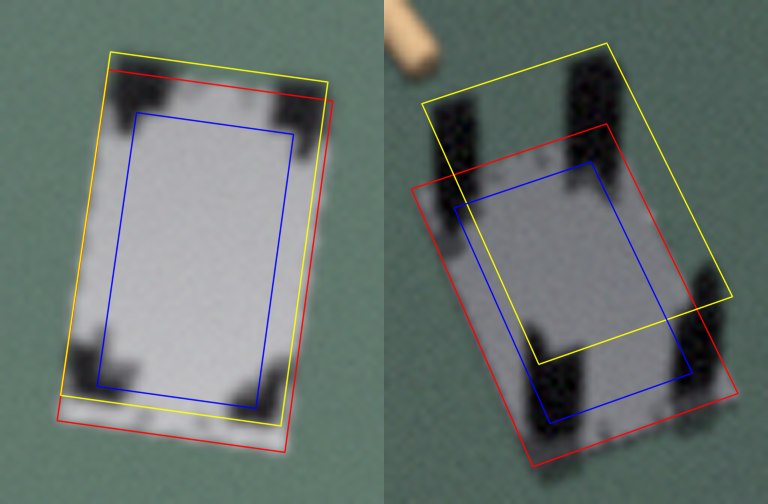

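The outline fits: the jig is at about (584, 10.5), yaw −8°. Now going to the heat sink.

drive_tool(
  commands=[
    [[0.021, -0.043, -0.005, -1.5], [0.021, -0.043, -0.005, -1.5], [0.021, -0.043, -0.005, -1.5], [0.021, -0.043, -0.005, -1.5], [0.021, -0.043, -0.005, -1.5], [0.021, -0.043, -0.005, -1.5], [0.021, -0.043, -0.005, -1.5], [0.021, -0.043, -0.005, -1.5], [0.021, -0.043, -0.005, -1.5], [0.021, -0.043, -0.005, -1.5], [0.021, -0.043, -0.005, -1.5], [0.021, -0.043, -0.005, -1.5]],
  ],
  grip=1,
  squeeze=50,
)

```text
t: 1.9
tool_pos: [466.6, -38.2, 171.3]
tcp_rot: [3.141, 0.0, 2.406]
wrist_force: [1.6, 0.5, -0.6]
opening: 85.4
gripper_force: 0.0
```

drive_tool(
  commands=[
    [[0.02, -0.043, -0.01, 0], [0.02, -0.043, -0.01, 0], [0.02, -0.043, -0.01, 0], [0.02, -0.043, -0.01, 0], [0.02, -0.043, -0.01, 0], [0.02, -0.043, -0.01, 0], [0.003, -0.0007, -0.01, 0], [0, 0, 0, 0], [0, 0, 0, 0]],
  ],
)

```text
t: 3.02
tool_pos: [588.9, -294.2, 101.8]
tcp_rot: [3.141, -0.0, 2.409]
wrist_force: [-0.5, -0.3, 0.4]
opening: 84.9
gripper_force: 0.0
```

drive_tool(
  commands=[
    [[0, -0.001, -0.02, 0], [0, 0, -0.02, 0], [0, 0, -0.02, 0], [0, 0, -0.016, 0], [0, 0, -0.013, 0], [0, 0, -0.008, 0], [0, 0, 0, 0], [0, 0, 0, 0]],
  ],
)

```text
t: 4.03
tool_pos: [589.3, -296.5, 4.9]
tcp_rot: [3.141, 0.001, 2.408]
wrist_force: [0.2, -0.1, 0.4]
opening: 85.3
gripper_force: 0.0
```

drive_tool(
  commands=[
    [[0, 0, 0, 0], [0, 0, 0, 0], [0, 0, 0, 0], [0, 0, 0, 0], [0, 0, 0, 0], [0, 0, 0, 0]],
  ],
  grip=0,
  squeeze=50,
)

```text
t: 4.78
tool_pos: [589.4, -296.6, 5.2]
tcp_rot: [3.141, 0.002, 2.408]
wrist_force: [-0.8, -0.2, 5.1]
opening: 58.4
gripper_force: 55.6
```

drive_tool(
  commands=[
    [[0, 0, 0.005, 0], [0, 0, 0.015, 0], [0, 0, 0.03, 0], [0, 0, 0.03, 0], [0, 0, 0.03, 0], [0, 0.03, 0.01, 4], [0, 0.04, 0, 5], [0, 0.04, 0, 5], [0, 0.04, 0, 5], [0, 0.04, 0, 5], [-0.002, 0.04, 0, 5], [-0.002, 0.04, 0, 5]],
  ],
)

```text
t: 6.28
tool_pos: [584.9, -24.9, 125.1]
tcp_rot: [3.141, 0.001, 3.004]
wrist_force: [0.7, 0.4, -0.7]
opening: 58.7
gripper_force: 54.8
```

drive_tool(
  commands=[
    [[0, 0.03, 0, 0], [0, 0.007, 0, 0], [0, 0, 0, 0], [0, 0, 0, 0], [0, 0, 0, 0]],
  ],
)

```text
t: 6.9
tool_pos: [585.0, 9.7, 124.3]
tcp_rot: [-3.142, -0.0, 3.0]
wrist_force: [0.3, -0.2, -2.3]
opening: 58.9
gripper_force: 54.8
```

drive_tool(
  commands=[
    [[0, 0.0005, -0.015, 0], [0, 0, -0.015, 0], [0, 0, -0.01, 0], [0, 0, -0.01, 0], [0, 0, 0, 0]],
  ],
)

```text
t: 7.52
tool_pos: [584.4, 11.3, 73.3]
tcp_rot: [3.142, -0.002, 3.001]
wrist_force: [1.5, -0.2, -1.1]
opening: 58.6
gripper_force: 54.8
```

drive_tool(
  commands=[
    [[0, 0, -0.012, 0], [0, 0, -0.012, 0], [0, 0, -0.012, 0], [0, 0, -0.01, 0], [0, 0, -0.008, 0], [0, 0, -0.005, 0], [0, 0, 0, 0], [0, 0, 0, 0]],
  ],
)

```text
t: 8.52
tool_pos: [585.2, 11.2, 15.7]
tcp_rot: [3.141, 0.001, 3.001]
wrist_force: [-0.6, 0.1, -2.4]
opening: 59.0
gripper_force: 54.9
```

drive_tool(
  commands=[
    [[0, 0, -0.001, 0], [0, 0, -0.001, 0], [0, 0, -0.001, 0], [0, 0, 0, 0], [0, 0, 0, 0]],
  ],
)

```text
t: 9.15
tool_pos: [585.0, 11.2, 13.2]
tcp_rot: [3.142, 0.001, 3.001]
wrist_force: [-3.5, -0.6, 4.4]
opening: 58.5
gripper_force: 55.5
```

drive_tool(
  commands=[
    [[0, 0, 0, 0], [0, 0, 0, 0], [0, 0, 0, 0], [0, 0, 0, 0], [0, 0, 0.005, 0], [0, 0, 0.02, 0], [0, 0, 0.03, 0], [0, 0, 0.03, 0], [0, 0, 0.03, 0]],
  ],
  grip=1,
)

```text
t: 10.28
tool_pos: [584.9, 11.2, 128.7]
tcp_rot: [3.141, 0.0, 3.001]
wrist_force: [0.1, -0.7, 0.6]
opening: 85.3
gripper_force: 0.0
```

drive_tool(
  commands=[
    [[0, 0.02, 0, 1], [-0.002, 0.04, 0, 2], [-0.002, 0.04, 0, 2], [-0.002, 0.04, 0, 2], [-0.002, 0.04, 0, 2], [-0.002, 0.04, -0.01, 2], [-0.002, 0.04, -0.02, 2], [0, 0.02, -0.02, 2], [0, 0.001, 0, 0], [0, 0, 0, 0], [0, 0, 0, 0]],
  ],
)

```text
t: 11.65
tool_pos: [573.8, 291.1, 78.3]
tcp_rot: [3.141, 0.001, -3.022]
wrist_force: [0.5, -0.2, 0.4]
opening: 85.3
gripper_force: 0.0
```

Run:
```python
from h import *
C=cams(); o=[]
for n,(u,v) in(("top",(270,205)),("scene",(286,217))):
    o.append(cv2.resize(C[n]["frame"][v-42:v+42,u-32:u+32,::-1],None,fx=6,fy=6,interpolation=cv2.INTER_CUBIC))
cv2.imwrite("pics/p1.png",np.hstack(o))
```

```text
(no output)
```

View pics/p1.png

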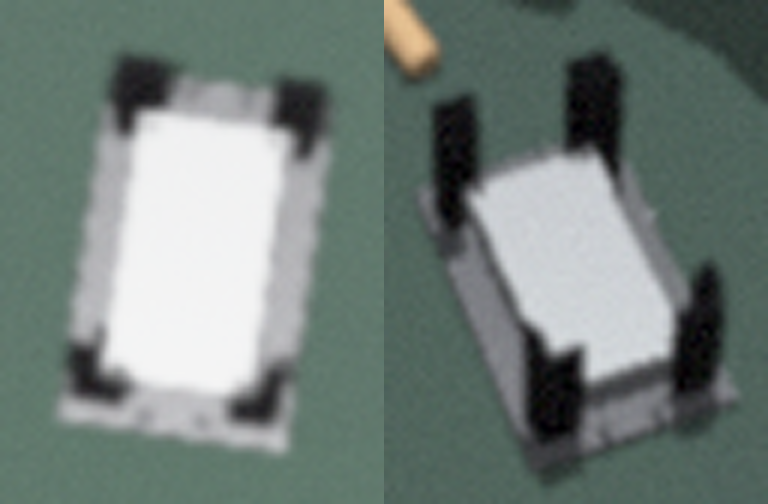

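The picture shows the heat sink flat in the bay, with its top corners between the guides near (137,110) and (262,392). Next, the power board.

drive_tool(
  commands=[
    [[-0.001, 0.001, -0.02, 0], [0, 0, -0.02, 0], [0, 0, -0.018, 0], [0, 0, -0.012, 0], [0, 0, -0.007, 0], [0, 0, 0, 0], [0, 0, 0, 0]],
  ],
)

```text
t: 12.62
tool_pos: [572.4, 293.4, 1.0]
tcp_rot: [3.141, 0.001, -3.02]
wrist_force: [-0.1, 0.5, 0.7]
opening: 85.4
gripper_force: 0.0
```

drive_tool(
  commands=[
    [[0, 0, 0, 0], [0, 0, 0, 0], [0, 0, 0, 0], [0, 0, 0, 0], [0, 0, 0, 0], [0, 0, 0, 0]],
  ],
  grip=0,
  squeeze=40,
)

```text
t: 13.38
tool_pos: [572.4, 293.4, 1.1]
tcp_rot: [3.141, 0.001, -3.02]
wrist_force: [-0.7, -0.8, 6.0]
opening: 58.7
gripper_force: 44.3
```

drive_tool(
  commands=[
    [[0, 0, 0.005, 0], [0, 0, 0.02, 0], [0, 0, 0.03, 0], [0, 0, 0.04, 0], [0, -0.02, 0.03, -1], [0.002, -0.04, 0.003, -2], [0.002, -0.04, 0, -2], [0.002, -0.04, 0, -2], [0.002, -0.04, 0, -2], [0.002, -0.04, 0, -2], [0.002, -0.04, 0, -2], [0, -0.022, 0, -2]],
  ],
)

```text
t: 14.88
tool_pos: [584.1, 9.2, 129.5]
tcp_rot: [-3.141, 0.001, 2.998]
wrist_force: [-0.2, 0.8, -1.8]
opening: 58.9
gripper_force: 43.6
```

drive_tool(
  commands=[
    [[0, 0, 0, 0], [0, 0, 0, 0], [0, 0, 0, 0]],
  ],
)

```text
t: 15.25
tool_pos: [583.9, 12.3, 128.6]
tcp_rot: [3.141, 0.0, 3.003]
wrist_force: [-0.4, 0.4, -1.1]
opening: 58.8
gripper_force: 43.6
```

Lower to just above seating (TCP 31 when home).

drive_tool(
  commands=[
    [[0.0005, -0.001, -0.015, 0], [0, 0, -0.015, 0], [0, 0, -0.015, 0], [0, 0, -0.015, 0], [0, 0, -0.012, 0], [0, 0, -0.01, 0], [0, 0, -0.008, 0], [0, 0, -0.005, 0], [0, 0, 0, 0], [0, 0, 0, 0]],
  ],
)

```text
t: 16.5
tool_pos: [584.8, 10.2, 33.7]
tcp_rot: [3.141, 0.001, 3.001]
wrist_force: [0.5, 1.1, -1.1]
opening: 58.7
gripper_force: 43.6
```

drive_tool(
  commands=[
    [[0, 0, -0.001, 0], [0, 0, -0.001, 0], [0, 0, 0, 0], [0, 0, 0, 0]],
  ],
)

```text
t: 17.0
tool_pos: [584.5, 10.2, 31.3]
tcp_rot: [3.141, 0.0, 3.001]
wrist_force: [0.2, 0.4, -1.8]
opening: 59.0
gripper_force: 43.6
```

drive_tool(
  commands=[
    [[0, 0, -0.0005, 0], [0, 0, 0, 0], [0, 0, 0, 0]],
  ],
)

```text
t: 17.38
tool_pos: [584.6, 10.2, 31.1]
tcp_rot: [3.141, 0.0, 3.001]
wrist_force: [-0.6, -0.2, 3.5]
opening: 59.1
gripper_force: 44.0
```

drive_tool(
  commands=[
    [[0, 0, 0, 0], [0, 0, 0, 0], [0, 0, 0, 0], [0, 0, 0, 0], [0, 0, 0.005, 0], [0, 0, 0.02, 0], [0, 0, 0.03, 0], [0, 0, 0.04, 0]],
  ],
  grip=1,
)

```text
t: 18.38
tool_pos: [583.9, 10.3, 126.4]
tcp_rot: [3.142, -0.002, 3.001]
wrist_force: [0.0, -1.0, 0.2]
opening: 85.5
gripper_force: 0.0
```

drive_tool(
  commands=[
    [[-0.02, 0.026, 0, 1], [-0.025, 0.032, 0, 2], [-0.025, 0.032, 0, 2], [-0.025, 0.032, 0, 2], [-0.025, 0.032, 0, 2], [-0.025, 0.032, 0, 2], [-0.025, 0.032, -0.01, 2], [-0.025, 0.032, -0.02, 2], [-0.005, 0.007, -0.02, 0], [0, 0, 0, 0], [0, 0, 0, 0]],
  ],
)

```text
t: 19.75
tool_pos: [385.3, 267.1, 76.6]
tcp_rot: [3.141, 0.001, -3.021]
wrist_force: [-0.1, 0.3, -0.1]
opening: 85.0
gripper_force: 0.0
```

Run:
```python
from h import *
C=cams(); o=[]
for n,(u,v) in(("top",(270,205)),("scene",(286,217))):
    o.append(cv2.resize(C[n]["frame"][v-42:v+42,u-32:u+32,::-1],None,fx=6,fy=6,interpolation=cv2.INTER_CUBIC))
cv2.imwrite("pics/p2.png",np.hstack(o))
```

```text
(no output)
```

View pics/p2.png

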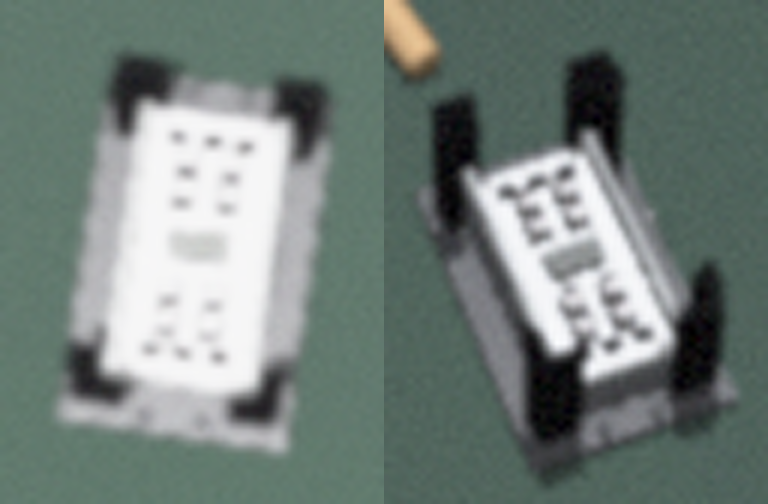

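The power board lies flat in the bay, capacitors up. Next, the frame.

drive_tool(
  commands=[
    [[-0.001, 0.0005, -0.02, 0], [0, 0, -0.02, 0], [0, 0, -0.018, 0], [0, 0, -0.012, 0], [0, 0, -0.006, 0], [0, 0, 0, 0], [0, 0, 0, 0]],
  ],
)

```text
t: 20.72
tool_pos: [383.9, 267.9, 0.3]
tcp_rot: [3.141, 0.001, -3.02]
wrist_force: [0.7, 0.2, 0.5]
opening: 85.6
gripper_force: 0.0
```

drive_tool(
  commands=[
    [[0, 0, 0, 0], [0, 0, 0, 0], [0, 0, 0, 0], [0, 0, 0, 0], [0, 0, 0, 0], [0, 0, 0, 0]],
  ],
  grip=0,
  squeeze=30,
)

```text
t: 21.48
tool_pos: [383.7, 267.9, 0.4]
tcp_rot: [3.141, 0.001, -3.02]
wrist_force: [-0.8, -0.4, 5.4]
opening: 59.1
gripper_force: 32.4
```

drive_tool(
  commands=[
    [[0, 0, 0.005, 0], [0, 0, 0.02, 0], [0, 0, 0.03, 0], [0, 0, 0.04, 0], [0.02, -0.026, 0.03, -1], [0.025, -0.032, 0.005, -2], [0.025, -0.032, 0, -2], [0.025, -0.032, 0, -2], [0.025, -0.032, 0, -2], [0.025, -0.032, 0, -2], [0.025, -0.032, 0, -2], [0.025, -0.032, 0, -2]],
  ],
)

```text
t: 22.98
tool_pos: [579.0, 16.6, 129.9]
tcp_rot: [3.141, -0.0, 3.0]
wrist_force: [0.5, 0.5, 0.0]
opening: 58.7
gripper_force: 32.7
```

drive_tool(
  commands=[
    [[0.0055, -0.0075, 0, 0], [0, 0, 0, 0], [0, 0, 0, 0], [0, 0, 0, 0]],
  ],
)

```text
t: 23.48
tool_pos: [583.5, 11.3, 130.0]
tcp_rot: [3.141, -0.0, 3.002]
wrist_force: [-0.7, 0.9, -0.1]
opening: 58.7
gripper_force: 32.7
```

Down to TCP ≈ 49, then home at about 46.4.

drive_tool(
  commands=[
    [[0.001, -0.0005, -0.015, 0], [0, 0, -0.015, 0], [0, 0, -0.015, 0], [0, 0, -0.012, 0], [0, 0, -0.01, 0], [0, 0, -0.008, 0], [0, 0, -0.006, 0], [0, 0, 0, 0], [0, 0, 0, 0]],
  ],
)

```text
t: 24.6
tool_pos: [585.2, 9.7, 49.2]
tcp_rot: [3.141, 0.001, 3.001]
wrist_force: [0.1, 0.1, -1.1]
opening: 59.1
gripper_force: 32.7
```

drive_tool(
  commands=[
    [[0, 0, -0.001, 0], [0, 0, -0.001, 0], [0, 0, -0.0005, 0], [0, 0, 0, 0], [0, 0, 0, 0]],
  ],
)

```text
t: 25.22
tool_pos: [585.0, 9.8, 46.4]
tcp_rot: [3.141, 0.0, 3.001]
wrist_force: [-1.8, -0.2, 0.5]
opening: 59.1
gripper_force: 32.8
```

drive_tool(
  commands=[
    [[0, 0, 0, 0], [0, 0, 0, 0], [0, 0, 0, 0], [0, 0, 0, 0], [0, 0, 0.005, 0], [0, 0, 0.02, 0], [0, 0, 0.03, 0], [0, 0, 0.04, 0]],
  ],
  grip=1,
)

```text
t: 26.22
tool_pos: [584.4, 9.8, 141.9]
tcp_rot: [3.142, -0.002, 3.001]
wrist_force: [0.6, -0.3, -0.3]
opening: 85.3
gripper_force: 0.0
```

drive_tool(
  commands=[
    [[-0.02, -0.023, 0, 2.4], [-0.025, -0.028, 0, 3], [-0.025, -0.028, 0, 3], [-0.025, -0.028, 0, 3], [-0.025, -0.028, 0, 4], [-0.025, -0.028, 0, 4], [-0.025, -0.028, 0, 4], [-0.025, -0.028, -0.02, 4], [-0.025, -0.028, -0.02, 3], [-0.011, -0.016, -0.02, 0], [0, 0, 0, 0], [0, 0, 0, 0]],
  ],
)

```text
t: 27.72
tool_pos: [354.6, -253.2, 82.0]
tcp_rot: [-3.141, 0.001, -2.752]
wrist_force: [-0.2, 0.2, 0.2]
opening: 85.6
gripper_force: 0.0
```

Run:
```python
from h import *
C=cams(); o=[]
for n,(u,v) in(("top",(270,205)),("scene",(286,217))):
    o.append(cv2.resize(C[n]["frame"][v-42:v+42,u-32:u+32,::-1],None,fx=6,fy=6,interpolation=cv2.INTER_CUBIC))
cv2.imwrite("pics/p3.png",np.hstack(o))
```

```text
(no output)
```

View pics/p3.png

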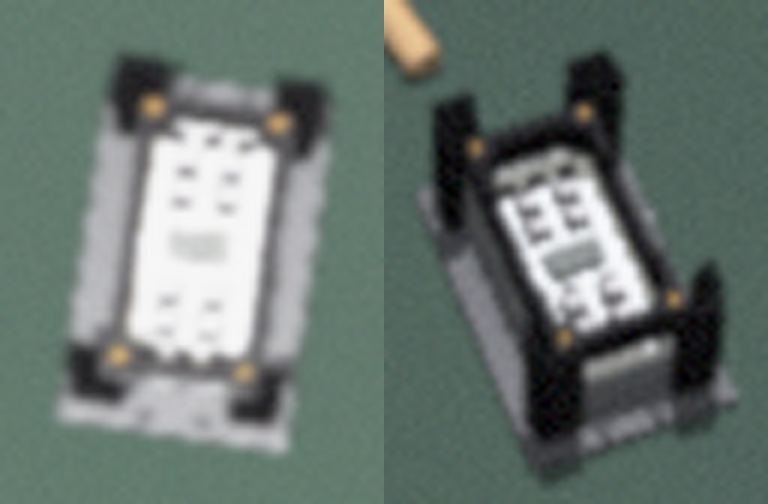

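The frame is home with its notches up; its inserts are at (152,106), (279,124), (245,373) and (119,356) in the top half of the crop. I'll compute its pose and re-measure the board with the same method.

drive_tool(
  commands=[
    [[-0.001, 0, -0.02, 0], [0, 0, -0.02, 0], [0, 0, -0.02, 0], [0, 0, -0.012, 0], [0, 0, -0.006, 0], [0, 0, 0, 0], [0, 0, 0, 0]],
  ],
)

```text
t: 28.7
tool_pos: [353.3, -253.5, 3.8]
tcp_rot: [-3.141, 0.0, -2.751]
wrist_force: [-0.2, -0.2, -0.0]
opening: 85.0
gripper_force: 0.0
```

Run:
```python
from h import *
C=cams()
for n,o,l in(("top",(238,163),[(152,106),(279,124),(245,373),(119,356)]),("scene",(254,175),[(92,147),(200,113),(290,298),(181,338)])):
    print(rect(back(C[n],np.array(o)+(np.array(l)+.5)/6-.5,70)))
l=[(137,102),(293,122),(262,392),(103,376)]
print(rect(back(C["top"],np.array((238,163))+(np.array(l)+.5)/6-.5,46)))
```

```text
[584.3   8.8  -7.8  -8.2 100.3  50.5]
[585.5   9.6  -7.9  -8.2 100.2  49.8]
[583.9   8.9  -7.   -6.8 111.7  64.2]
```

drive_tool(
  commands=[
    [[0, 0, 0, 0], [0, 0, 0, 0], [0, 0, 0, 0], [0, 0, 0, 0], [0, 0, 0, 0], [0, 0, 0, 0]],
  ],
  grip=0,
  squeeze=35,
)

```text
t: 29.55
tool_pos: [353.0, -253.4, 3.9]
tcp_rot: [-3.141, 0.0, -2.752]
wrist_force: [-2.7, 1.1, 7.5]
opening: 58.3
gripper_force: 35.8
```

drive_tool(
  commands=[
    [[0, 0, 0.003, 0], [0, 0, 0.007, 0], [0, 0, 0.01, 0], [0, 0, 0.02, 0], [0, 0, 0.03, 0], [0, 0, 0.03, 0], [0, 0, 0.03, 0], [0, 0, 0.01, 0], [0, 0, 0, 0]],
  ],
)

```text
t: 30.68
tool_pos: [353.0, -253.3, 143.6]
tcp_rot: [-3.141, 0.0, -2.752]
wrist_force: [0.1, -0.5, -1.2]
opening: 58.1
gripper_force: 37.7
```

Run:
```python
from h import *
C=cams(); o=[]
for n,P in(("top",(340,-250,130)),("scene",(340,-250,120))):
    u,v=proj(C[n],[P])[0].astype(int)
    o.append(cv2.resize(C[n]["frame"][max(v-40,0):v+40,u-40:u+40,::-1],(390,390),interpolation=cv2.INTER_CUBIC))
cv2.imwrite("pics/p4.png",np.hstack(o))
```

```text
(no output)
```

View pics/p4.png

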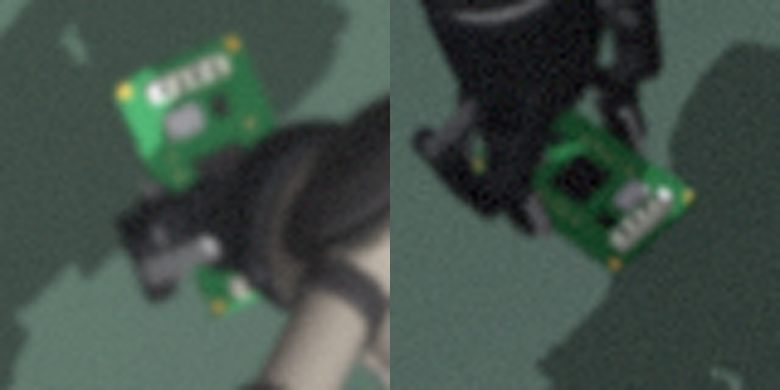

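The board is held level. Over to the jig.

drive_tool(
  commands=[
    [[0.015, 0.017, 0, -2.4], [0.023, 0.026, 0, -3], [0.023, 0.026, 0, -3], [0.023, 0.026, 0, -3], [0.023, 0.026, 0, -3], [0.023, 0.026, 0, -3], [0.023, 0.026, 0, -4], [0.023, 0.026, 0, -3], [0.023, 0.026, 0, -3], [0.023, 0.026, 0, -3], [0.01, 0.012, 0, 0], [0, 0, 0, 0]],
  ],
)

```text
t: 32.28
tool_pos: [584.5, 10.1, 142.1]
tcp_rot: [-3.141, -0.002, 3.003]
wrist_force: [0.0, -0.6, -0.4]
opening: 58.2
gripper_force: 37.8
```

drive_tool(
  commands=[
    [[0, 0, -0.01, 0], [0, 0, -0.01, 0], [0, 0, 0, 0], [0, 0, 0, 0]],
  ],
)

```text
t: 32.78
tool_pos: [584.9, 9.4, 123.4]
tcp_rot: [3.142, 0.0, 3.001]
wrist_force: [-0.4, 0.5, -0.3]
opening: 57.7
gripper_force: 37.8
```

drive_tool(
  commands=[
    [[0, 0, -0.012, 0], [0, 0, -0.012, 0], [0, 0, -0.01, 0], [0, 0, -0.008, 0], [0, 0, -0.005, 0], [0, 0, -0.004, 0], [0, 0, 0, 0], [0, 0, 0, 0]],
  ],
)

```text
t: 33.78
tool_pos: [585.2, 9.7, 72.6]
tcp_rot: [3.141, 0.001, 3.001]
wrist_force: [0.1, -0.5, -1.6]
opening: 58.0
gripper_force: 37.8
```

drive_tool(
  commands=[
    [[0, 0, -0.003, 0], [0, 0, -0.003, 0], [0, 0, -0.002, 0], [0, 0, -0.0015, 0], [0, 0, 0, 0], [0, 0, 0, 0]],
  ],
)

```text
t: 34.52
tool_pos: [585.0, 9.7, 62.9]
tcp_rot: [3.141, 0.0, 3.001]
wrist_force: [-0.6, 0.1, -0.5]
opening: 58.3
gripper_force: 37.8
```

drive_tool(
  commands=[
    [[0, 0, -0.001, 0], [0, 0, -0.001, 0], [0, 0, -0.0008, 0], [0, 0, 0, 0], [0, 0, 0, 0]],
  ],
)

```text
t: 35.15
tool_pos: [585.0, 9.7, 60.1]
tcp_rot: [3.142, 0.0, 3.001]
wrist_force: [-0.9, 1.3, -0.2]
opening: 57.9
gripper_force: 37.8
```

drive_tool(
  commands=[
    [[0, 0, -0.0005, 0], [0, 0, 0, 0], [0, 0, 0, 0], [0, 0, 0, 0]],
  ],
)

```text
t: 35.65
tool_pos: [585.0, 9.7, 60.0]
tcp_rot: [3.142, 0.0, 3.001]
wrist_force: [-2.7, 0.3, 4.8]
opening: 57.7
gripper_force: 38.1
```

drive_tool(
  commands=[
    [[0, 0, 0, 0], [0, 0, 0, 0], [0, 0, 0, 0], [0, 0, 0, 0], [0, 0, 0.005, 0], [0, 0, 0.02, 0], [0, 0, 0.03, 0], [0, 0, 0.04, 0]],
  ],
  grip=1,
)

```text
t: 36.65
tool_pos: [584.4, 9.8, 155.1]
tcp_rot: [3.142, -0.002, 3.001]
wrist_force: [0.8, -0.7, -0.2]
opening: 85.1
gripper_force: 0.0
```

drive_tool(
  commands=[
    [[-0.02, 0.03, 0, 0], [-0.02, 0.04, 0, 0], [-0.02, 0.04, 0, 0], [-0.02, 0.04, 0, 0], [-0.02, 0.04, 0, 0], [-0.02, 0.04, 0, 0], [0, 0, 0, 0], [0, 0, 0, 0]],
  ],
)

```text
t: 37.65
tool_pos: [465.2, 239.5, 154.8]
tcp_rot: [-3.142, 0.001, 3.002]
wrist_force: [0.9, -0.3, -0.1]
opening: 85.4
gripper_force: 0.0
```

Run:
```python
from h import *
C=cams(); o=[]
for n,(u,v) in(("top",(270,205)),("scene",(286,217))):
    o.append(cv2.resize(C[n]["frame"][v-42:v+42,u-32:u+32,::-1],None,fx=6,fy=6,interpolation=cv2.INTER_CUBIC))
cv2.imwrite("pics/p5.png",np.hstack(o))
```

```text
(no output)
```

View pics/p5.png

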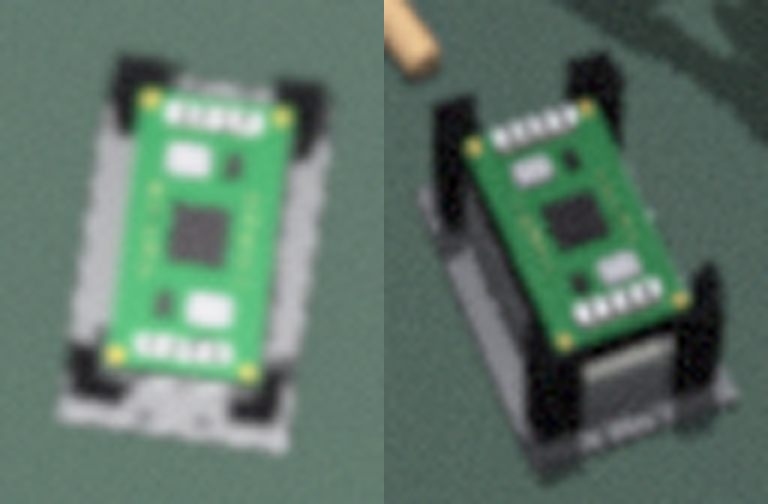

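The board lies flat on the frame between the guides, with its pads at (150,98), (283,118), (249,373) and (116,354). Handing in.

```bash
python3 -c "
from cell import order
print(order.finish_job())"
```

```text
the job is handed in; nothing more can be done
None
```

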